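Air-dust the fan of an inverter unit on the indexing turntable

ROBOT

A 6-joint arm with a two-finger parallel gripper is mounted at the origin on the work surface. World frame = base frame: x ahead of the robot, y to its left, z up, the work surface at z = 0. Lengths are in m, angles in rad, forces in N, time in s.
With the tool pointing down it reaches from about 0.3 to 0.75 m from the base axis. Payload 8.5 kg.
Tool frame: the origin (TCP) lies between the finger pads; the fingertips stand 19 mm ahead of it and the grasp point (between the pads) is the TCP; z points along the fingers, y is the line along which they close (so a half turn about z gives the same grasp; the last joint's range is limited). The gripper opens to 88 mm and grips with 3 to 60 N. Pads are 18 mm wide; open, the fingers measure 123 mm over their backs; the gripper's body (75 mm by 187 mm) begins 45 mm behind the grasp point.
Start: joints at [-1.352, 0.381, 1.297, -0, 1.464, -0.215], TCP at [0.231, -0.499, 0.258] pointing down, gripper open.
Joint ranges: [-3.11, 3.11], [-0.89, 2.33], [0.22, 2.48], [-1.42, 4.56], [0.17, 2.85], [-2.88, 2.88]. Speed limits (rad/s): [2.39, 2.39, 3.14, 3.14, 3.14, 3.14].

INTERFACE

Orientations are given as [roll, pitch, yaw] about the fixed x, y, z axes, in that order (R = Rz(yaw) Ry(pitch) Rx(roll)).
In Python, from rig import telemetry, cams, order gives the robot as it stands. The module is installed in compiled form; this text tells all that it offers.
- The arm moves only by the tool carry_out, never from a script. Its argument "deltas" is a list of rows, each a list of 7 numbers: the shift along the tool's x, y, z in m, then the turn, a rotation vector about the tool's x, y, z in degrees, then the opening, from 0 (shut) to 1 (fully open). In form: [[x, y, z, wx, wy, wz, claw], ...]. A call has exactly 10 rows; each row is the pose to reach, as a shift and turn from the pose commanded when the call began, along the tool's axes at that moment; what a row does not reach only later rows make up. A row lasts 1/8 s, in which the tool goes at most 62.5 mm and 10.7 degrees, less where a joint would pass 70% of its speed; a pose out of reach is approached as far as the arm can. A call with a gripper value outside its range is refused whole. The fingers move at their own pace and stop on an object; "grip_force" is the grip in N (left out, the last holds). Time passes only in rows, so rows that repeat a pose let the fingers close, or fill a call up. It gives the time, the measured TCP pose, the force, the opening and the grip force at its end, in the units of the state.
- telemetry.state(): the state, without advancing time (a new reading comes with each control period).
- cams.get_image(name): name is "scene" or "top"; returns (picture, depth): 400x640x3 uint8, red, green, blue; 400x640 float32, m along the optical axis (not along the pixel's ray), 0 where there is no reading.
- cams.get_calibration(name): a dict with "camera_matrix" (3x3 intrinsics, pixels), "R" (3x3) and "t" (3): a world point X has camera coordinates R X + t. Camera axes: x right, y down, z forward; pixel columns grow to the right and rows downward; lengths in m; the calibration is good to about 2 mm. A picture is of the moment at which its call begins. get_calibration takes no time and is no camera call.
- order.hand_in(): hands the job in; it is judged then, once.
Trained networks look in the newest picture that a camera, given by its name, has taken for a name from the list of things; names that differ only in an ending like _2 or _b are one class to them, and where a whole thing is asked for, a point or a joint stands for the part that bears it (a point fixed in the world has none). Each returns a list of dicts, best first, with "p" (0 to 1); they miss things now and then, are a little off and sometimes report something else, mostly with a low value. They report only what shows in the picture. A call takes as long as a camera call.
- cams.recognise(target, camera): "rect" ([left, top, right, bottom] in pixels, round what is visible of it).
- cams.masks_of(target, camera): "mask" (400x640 bool, what is visible of it) and "rect" ([left, top, right, bottom] in pixels, round what is visible of it).
- cams.spot_point(target, camera): "at" ([column, row] in pixels: a listed point, or the origin of a listed thing).
The state is a dict: "t": time; "q": joint angles; "joint_vel": joint speeds; "joint_torque": joint torques, N m; "eef_pos": TCP position; "eef_rot": TCP orientation; "ft_force": force on the tool from outside, world axes, zero at the start; "wrist_torque": the same for the moment, N m; "opening": finger opening in m; "grip_force": force on a finger pad.
Only numpy, scipy, OpenCV 4.12 (cv2) and the standard library are available. Lean on these libraries where they do the work, as an engineer would, in place of code of your own. Each camera call takes 0.05 s, during which the arm holds its last target. There are 200 camera calls.

TASK

Turn the turntable until it clicks into its detent with the unit's fan under the straw of the air-duster can, then press the can's cap fully down for a puff of air and let it spring back up. Do not puff before the fan is in place, do not lean hard on the cap (a light push is enough), and leave the turntable in its detent and the other things on the bench where they are.

Things in the scene. Friction and masses are not known exactly. Their poses are not given: they have to be found in the camera images.
- indexer: Fixture fixed to the bench. Origin: on the bench at the turntable axis, z up. An upright aluminium air-duster can (53 mm diameter, shoulder 127 mm above the bench) is clamped 200 mm along its +y. On its +x a block (top 40 mm up, 182 to 210 mm out) holds the detent roller. The turntable is a grey disc, 300 mm diameter, top 28 mm up; on it an open white inverter unit 240 x 150 mm, walls up to 74 mm.
- turntable (a joint): Turntable angle (rad), grows anticlockwise from above; 0 = in the detent with the fan under the straw; travel -0.5 to 2.3, starts between 0.7 and 1.6. Stiff, stays where left (2 N at the peg turns it, about 6 N to click in). The detent draws it in from within about 0.08; pushed further it clicks out the other side and can be pushed back.
- peg_top (a point): Centre of the top of the plain upright steel peg on the turntable, for pushing it round: 14 mm diameter, 62 mm tall from the disc, top 90 mm above the bench, 115 mm from the turntable axis, beside the middle of a long side of the unit (40 mm from its wall); from above, a quarter turn anticlockwise from the fan.
- fan (a point): Centre of the top of the fan: square, black, 52 x 52 mm, 62 mm above the bench, 83 mm from the turntable axis. It moves with the turntable. Its hub and seven grey blades face up.
- cap_top (a point): Centre of the top face of the duster can's sprung cap: black, round, 25 mm diameter (top face 22 mm), 151 mm above the bench when up. It is pressed straight down. It moves with the cap.
- straw_tip (a point): Free end of the thin black straw (4 mm) that runs from the cap, sloping down towards the turntable axis; 112 mm above the bench, 112 mm from the turntable axis. It moves with the cap.
- cap (a joint): How far the cap is pressed down (m): 0 up, 0.008 fully down; 2 N starts it, about 8.5 N holds it fully down.
- flux_bottle: Bystander: white plastic bottle, 48 mm diameter, 95 mm tall, beside the can. Origin: centre of its underside.
- toroid: Bystander: copper coil, 40 mm diameter, 20 mm tall, beside the can. Origin: centre of its underside.
- driver: Bystander: screwdriver lying on the bench. Origin: underside.
- clip_tray: Bystander: low black open tray, 140 x 100 x 35 mm. Origin: centre of its underside.
- cup: Bystander: grey cup, 70 mm diameter, 75 mm tall. Origin: centre of its underside.
- heatsink: Bystander: finned aluminium block, 80 x 50 x 28 mm. Origin: centre of its underside.
- spool: Bystander: grey spool, 64 mm diameter, 30 mm tall. Origin: centre of its underside.

How it is judged:
On the way, in this order (a step that is already met when the one before it is completed fails the run):
1. the turntable rests in its detent, the fan under the straw (value of joint turntable between -0.05 and 0.05 rad and value of joint cap below 0.0015 m), for 0.3 s.
2. the cap is pressed well down with the fan in place (value of joint turntable between -0.05 and 0.05 rad and value of joint cap above 0.005 m), for 0.05 s.
3. the cap is up again (all of step 1), for 0.1 s.
At the end, for the whole second after the job is handed in: The turntable is at rest in its detent with the fan under the straw (within 0.05 rad), the cap is up again (within 1.5 mm) after having been pressed at least 5 mm of its 8 mm, and the other things are where they were (within 30 mm) (all of step 3 and velocity of joint turntable between -0.05 and 0.05 rad/s); the robot touches nothing.
It fails at once if the cap is pressed (over 3 mm) while the fan is not under the straw (value of joint cap above 0.003 m and not (value of joint turntable between -0.08 and 0.08 rad)).
It fails at once if the cap is leaned on with more than 35 N (contact force between cap and the arm above 35 N).
It fails at once if another thing on the bench is moved more than 30 mm (distance of any of flux_bottle, toroid, driver, clip_tray, cup, heatsink, spool from where it was at the start of the episode above 0.03 m).
It also fails if it takes over 48 s, if anything falls off the work surface, if the arm or the gripper's body presses on something with over 40 N, if the wrist force passes 120 N, or if a joint passes its speed limit or range.

## Working session

There is one attempt and no reset: what is moved stays moved. The work goes in short steps, Python scripts to look and compute and a tool call to move; the robot and the scene stay as the last step left them, time stands still between calls to the robot, and variables do not carry over. Pictures are saved under pics/ and viewed, at most 10 in all, crops included, and the job is handed in when it is done.

Besides the shell and the picture viewer there is one more tool, called after "Request:" as name(argument=value, ...), one argument or row to a line, values as JSON. carry_out: Moves the arm, as the interface text tells. Its arguments: {"type":"object","properties":{"deltas":{"type":"array","items":{"type":"array","items":{"type":"number"}}},"grip_force":{"type":"number"}},"required":["deltas"]}

```bash
mkdir -p pics; cat > h.py <<'E'
import numpy as np, cv2
from rig import telemetry, cams, order
def ray(cam,px,z):
    c=cams.get_calibration(cam);K,R,t=map(np.array,(c["camera_matrix"],c["R"],c["t"]))
    d=R.T@np.linalg.solve(K,[px[0],px[1],1]);o=-R.T@t
    return o+d*(z-o[2])/d[2]
E
python3 - <<'E'
from h import *
for n in("top","scene"):
    im,d=cams.get_image(n);cv2.imwrite(f"pics/{n}0.png",im[:,:,::-1])
    for p,z in dict(peg_top=.09,fan=.062,cap_top=.151,straw_tip=.112,indexer=0,flux_bottle=0,toroid=0,cup=0).items():
        for r in cams.spot_point(p,n)[:2]: print(n,p,round(r["p"],2),np.round(r["at"]),ray(n,r["at"],z).round(3))
print(telemetry.state())
E
```

```text
top peg_top 0.7 [366. 192.] [ 0.514 -0.143  0.09 ]
top cap_top 0.73 [264. 204.] [0.428 0.157 0.151]
top cap_top 0.44 [272. 161.] [0.559 0.154 0.151]
top straw_tip 0.16 [338. 178.] [ 0.54  -0.05   0.112]
top indexer 0.87 [337. 178.] [ 0.568 -0.05   0.   ]
top indexer 0.21 [368. 190.] [ 0.542 -0.158  0.   ]
top flux_bottle 0.53 [265. 205.] [0.45  0.177 0.   ]
top toroid 0.53 [278. 145.] [0.661 0.161 0.   ]
top cup 0.63 [189. 240.] [0.305 0.404 0.   ]
top cup 0.31 [448. 254.] [ 0.361 -0.433  0.   ]
scene peg_top 0.61 [273. 190.] [ 0.509 -0.153  0.09 ]
scene fan 0.22 [249. 153.] [ 0.401 -0.366  0.062]
scene cap_top 0.44 [348. 236.] [0.561 0.153 0.151]
scene straw_tip 0.52 [318. 228.] [0.558 0.057 0.112]
scene indexer 0.57 [286. 243.] [ 0.575 -0.042 -0.   ]
scene indexer 0.31 [323. 300.] [0.658 0.159 0.   ]
scene flux_bottle 0.89 [375. 254.] [0.445 0.171 0.   ]
scene toroid 0.55 [322. 301.] [0.662 0.16  0.   ]
scene cup 0.59 [471. 264.] [0.307 0.392 0.   ]
scene cup 0.16 [320. 302.] [0.666 0.157 0.   ]
{'t': 0.9, 'q': array([-1.35229157e+00,  3.80553325e-01,  1.29737843e+00, -1.16078026e-05,
        1.46361984e+00, -2.15336246e-01]), 'joint_vel': array([-1.26955200e-03, -1.50720026e-03,  9.94048966e-05, -4.86449737e-05,
        1.58823558e-03, -2.19258707e-04]), 'joint_torque': array([ 4.58151608e-04, -4.37786615e+01, -2.24728113e+01,  7.12908455e-02,
        3.14681162e-02, -2.18972838e-05]), 'eef_pos': array([ 0.2311702 , -0.49903662,  0.25778076]), 'eef_rot': array([3.14155500e+00, 2.00490916e-05, 4.33842242e-01]), 'ft_force': array([ 0.21974839, -0.19965088,  1.11771251]), 'wrist_torque': array([-0.03239681,  0.04258424, -0.0388758 ]), 'grip_force': 0.0, 'opening': 0.08836815782400799}
```

View pics/top0.png

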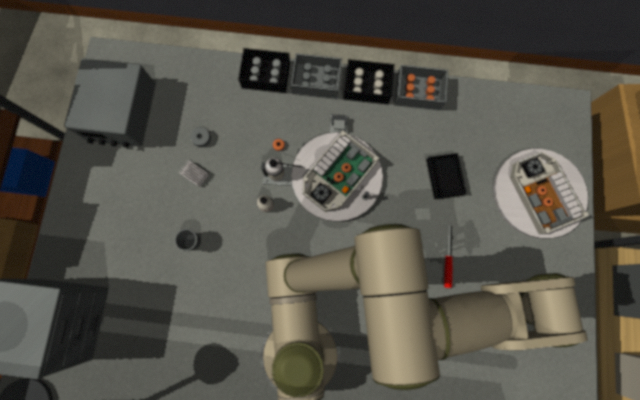

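View pics/scene0.png

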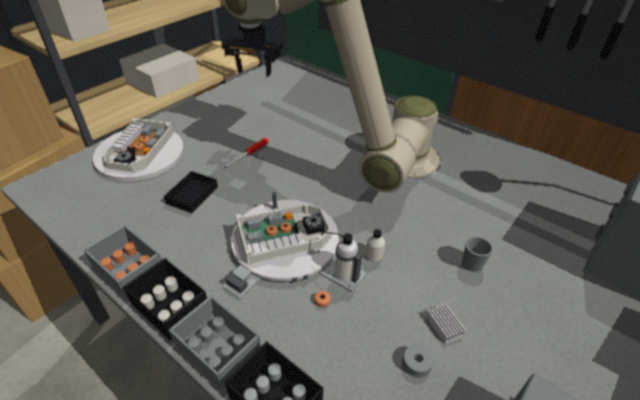

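The top view shows our turntable at (338,177), the can at (272,161), the fan at (320,190), the peg near (368,194) and the detent block at (340,122). A look-alike turntable at (541,193) is a decoy. The scene view agrees: cap at (348,237), peg top at (274,193). Next I refine the positions with depth.

```bash
cat >> h.py <<'E'
def cloud(n):
    im,d=cams.get_image(n);c=cams.get_calibration(n);K,R,t=map(np.array,(c["camera_matrix"],c["R"],c["t"]))
    v,u=np.mgrid[:400,:640];P=np.stack([u,v,np.ones_like(u)],-1)@np.linalg.inv(K).T*d[...,None]
    return im,np.where(d[...,None]>0,(P-t)@R,np.nan)
def near(X,c,r,z0,z1):
    m=(np.hypot(X[...,0]-c[0],X[...,1]-c[1])<r)&(X[...,2]>z0)&(X[...,2]<z1)
    return X[m]
E
python3 - <<'E'
from h import *
for n in("top","scene"):
    im,X=cloud(n)
    P=near(X,(.57,-.047),.19,.018,.036);h=cv2.convexHull(P[:,:2].astype(np.float32)*1000)
    P2=h[:,0]; print(n,"disc",len(P),np.median(P[:,2]).round(4),[np.round(v,1) for v in cv2.minEnclosingCircle(h)],P.min(0),P.max(0))
    for nm,c,r,a,b in(("cap",(.56,.154),.03,.142,.165),("peg",(.512,-.148),.03,.08,.1),("pegall",(.512,-.148),.025,.045,.1),("can",(.56,.154),.04,.1,.135),("fan",(.52,.01),.07,.055,.066)):
        Q=near(X,c,r,a,b); print(nm,len(Q),(np.median(Q,0).round(4),Q.min(0).round(3),Q.max(0).round(3)) if len(Q) else "")
E
```

```text
top disc 3574 0.0283 [array([586.3, -27.9]), np.float64(173.8)] [ 0.42140266 -0.195332    0.01809098] [0.75902857 0.13841971 0.03599287]
cap 54 (array([0.5552, 0.1523, 0.1493]), array([0.546, 0.129, 0.142]), array([0.568, 0.165, 0.156]))
peg 16 (array([ 0.5083, -0.1436,  0.0884]), array([ 0.504, -0.15 ,  0.084]), array([ 0.514, -0.137,  0.091]))
pegall 27 (array([ 0.5055, -0.1429,  0.0852]), array([ 0.502, -0.15 ,  0.05 ]), array([ 0.514, -0.137,  0.091]))
can 215 (array([0.5478, 0.1517, 0.118 ]), array([0.529, 0.114, 0.1  ]), array([0.582, 0.192, 0.134]))
fan 423 (array([0.511 , 0.0046, 0.0609]), array([ 0.454, -0.05 ,  0.055]), array([0.59 , 0.059, 0.066]))
scene disc 3288 0.0274 [array([585.8, -30.4]), np.float64(171.6)] [ 0.42569586 -0.19579094  0.01800587] [0.75628532 0.1411936  0.03599075]
cap 77 (array([0.5641, 0.1544, 0.1491]), array([0.55 , 0.138, 0.142]), array([0.575, 0.165, 0.154]))
peg 24 (array([ 0.5159, -0.1411,  0.0872]), array([ 0.507, -0.149,  0.08 ]), array([ 0.521, -0.137,  0.093]))
pegall 63 (array([ 0.5166, -0.1406,  0.0739]), array([ 0.507, -0.15 ,  0.046]), array([ 0.521, -0.133,  0.093]))
can 356 (array([0.5718, 0.164 , 0.116 ]), array([0.54 , 0.116, 0.1  ]), array([0.591, 0.192, 0.135]))
fan 458 (array([0.52  , 0.0065, 0.0604]), array([ 0.458, -0.044,  0.055]), array([0.589, 0.06 , 0.066]))
```

Both views agree: axis ≈ (0.573, -0.0455), cap ≈ (0.560, 0.154) at radius 0.200, and peg ≈ (0.512, -0.143) at radius 0.115. The fixture yaw is therefore about 3.7° and the turntable angle about 0.95 rad. I'll move above the peg with the closing line tangential.

Request:
carry_out(
  deltas=[
    [0.045,-0.023,0.01,0,0,-4,1],
    [0.09,-0.046,0.02,0,0,-8,1],
    [0.135,-0.068,0.03,0,0,-12,1],
    [0.18,-0.091,0.04,0,0,-16,1],
    [0.225,-0.114,0.055,0,0,-20,1],
    [0.27,-0.137,0.065,0,0,-24,1],
    [0.315,-0.159,0.075,0,0,-28,1],
    [0.36,-0.182,0.085,0,0,-31,1],
    [0.4046,-0.2049,0.095,0,0,-33.1,1],
    [0.4046,-0.2049,0.098,0,0,-33.1,1],
  ],
  grip_force=15,
)

```text
t: 2.25
eef_pos: [0.5133, -0.1406, 0.1591]
eef_rot: [-3.141, -0.0, 1.016]
ft_force: [-0.5, -1.0, 0.4]
opening: 0.088
grip_force: 0.0
```

Request:
carry_out(
  deltas=[
    [0,0,0.02,0,0,0,1],
    [0,0,0.04,0,0,0,1],
    [0,0,0.06,0,0,0,1],
    [0,0,0.078,0,0,0,1],
    [0,0,0.078,0,0,0,0.5],
    [0,0,0.078,0,0,0,0.1],
    [0,0,0.078,0,0,0,0],
    [0,0,0.078,0,0,0,0],
    [0,0,0.078,0,0,0,0],
    [0,0,0.078,0,0,0,0],
  ],
)

```text
t: 3.5
eef_pos: [0.5122, -0.143, 0.0818]
eef_rot: [3.141, -0.0, 1.012]
ft_force: [0.8, -0.1, 0.1]
opening: 0.0301
grip_force: 0.0
```

```bash
python3 - <<'E'
from h import *
s=telemetry.state();print({k:np.round(s[k],4) for k in("t","eef_pos","eef_rot","ft_force","opening","grip_force")})
c=np.array([.573,-.0455]);p0=s["eef_pos"][:2]-c;y=s["eef_rot"][2]
print(np.hypot(*p0),np.degrees(np.arctan2(p0[1],p0[0]))%360)
a0=np.arctan2(p0[1],p0[0])%(2*np.pi);a1=np.radians(183.7)
for k in range(1,19):
    a=a0+(a1-a0)*k/18;d=c+.115*np.array([np.cos(a),np.sin(a)])-s["eef_pos"][:2]
    print(k,np.round([d[0]*np.cos(y)+d[1]*np.sin(y),d[0]*np.sin(y)-d[1]*np.cos(y),np.degrees(a0-a)],4))
E
```

```text
{'t': np.float64(3.5), 'eef_pos': array([ 0.5122, -0.143 ,  0.0818]), 'eef_rot': array([ 3.1415, -0.    ,  1.0116]), 'ft_force': array([ 0.7842, -0.0882,  0.0812]), 'opening': np.float64(0.0301), 'grip_force': np.float64(0.0)}
0.11493961909018026 238.06391254210308
1 [ 1.0000e-04 -6.1000e-03  3.0202e+00]
2 [ 6.0000e-04 -1.2100e-02  6.0404e+00]
3 [ 1.3000e-03 -1.8100e-02  9.0607e+00]
4 [ 2.40000e-03 -2.41000e-02  1.20809e+01]
5 [ 3.90000e-03 -3.00000e-02  1.51011e+01]
6 [ 5.60000e-03 -3.58000e-02  1.81213e+01]
7 [ 7.60000e-03 -4.15000e-02  2.11415e+01]
8 [ 9.90000e-03 -4.71000e-02  2.41617e+01]
9 [ 1.2500e-02 -5.2600e-02  2.7182e+01]
10 [ 1.54000e-02 -5.79000e-02  3.02022e+01]
11 [ 1.86000e-02 -6.30000e-02  3.32224e+01]
12 [ 2.21000e-02 -6.80000e-02  3.62426e+01]
13 [ 2.58000e-02 -7.28000e-02  3.92628e+01]
14 [ 2.9700e-02 -7.7400e-02  4.2283e+01]
15 [ 3.39000e-02 -8.18000e-02  4.53033e+01]
16 [ 3.83000e-02 -8.60000e-02  4.83235e+01]
17 [ 4.29000e-02 -8.99000e-02  5.13437e+01]
18 [ 4.78000e-02 -9.36000e-02  5.43639e+01]
```

Request:
carry_out(
  deltas=[
    [0,0,0,0,0,0,0],
    [0,0,0,0,0,0,0],
    [0,0,0,0,0,0,0],
    [0,0,0,0,0,0,0],
    [0,-0.006,0,0,0,3,0],
    [0.0006,-0.0121,0,0,0,6,0],
    [0.0013,-0.0181,0,0,0,9,0],
    [0.0024,-0.0241,0,0,0,12,0],
    [0.0039,-0.03,0,0,0,15,0],
    [0.0056,-0.0358,0,0,0,18,0],
  ],
)

```text
t: 4.75
eef_pos: [0.4855, -0.119, 0.0818]
eef_rot: [3.14, -0.002, 0.695]
ft_force: [7.1, 2.3, -3.8]
opening: 0.0131
grip_force: 15.0
```

```bash
cat > arc.py <<'E'
from h import *
s=telemetry.state();print({k:np.round(s[k],4) for k in("t","eef_pos","eef_rot","ft_force","opening","grip_force")})
c=np.array([.573,-.0455]);p0=s["eef_pos"][:2]-c;y=s["eef_rot"][2]
a0=np.arctan2(p0[1],p0[0])%(2*np.pi);print(np.hypot(*p0),np.degrees(a0))
for k in range(1,17):
    a=a0-np.radians(3*k);d=c+.115*np.array([np.cos(a),np.sin(a)])-s["eef_pos"][:2]
    print(k,np.round(np.degrees(a),1),np.round([d[0]*np.cos(y)+d[1]*np.sin(y),d[0]*np.sin(y)-d[1]*np.cos(y)],4),3*k)
E
python3 arc.py
```

```text
{'t': np.float64(4.75), 'eef_pos': array([ 0.4855, -0.119 ,  0.0818]), 'eef_rot': array([ 3.1403e+00, -1.8000e-03,  6.9530e-01]), 'ft_force': array([ 7.1301,  2.2508, -3.7899]), 'opening': np.float64(0.0131), 'grip_force': np.float64(15.0009)}
0.1142764764177162 220.05742059711943
1 217.1 [-0.0006 -0.006 ] 3
2 214.1 [-0.0001 -0.012 ] 6
3 211.1 [ 0.0006 -0.018 ] 9
4 208.1 [ 0.0017 -0.0239] 12
5 205.1 [ 0.0031 -0.0298] 15
6 202.1 [ 0.0048 -0.0356] 18
7 199.1 [ 0.0068 -0.0412] 21
8 196.1 [ 0.009  -0.0468] 24
9 193.1 [ 0.0116 -0.0523] 27
10 190.1 [ 0.0145 -0.0576] 30
11 187.1 [ 0.0176 -0.0627] 33
12 184.1 [ 0.021  -0.0677] 36
13 181.1 [ 0.0246 -0.0725] 39
14 178.1 [ 0.0285 -0.0771] 42
15 175.1 [ 0.0326 -0.0814] 45
16 172.1 [ 0.037  -0.0856] 48
```

Request:
carry_out(
  deltas=[
    [0,-0.006,0,0,0,3,0],
    [0,-0.012,0,0,0,6,0],
    [0.0008,-0.018,0,0,0,9,0],
    [0.0018,-0.024,0,0,0,12,0],
    [0.0031,-0.03,0,0,0,15,0],
    [0.0048,-0.0356,0,0,0,18,0],
    [0.0068,-0.0412,0,0,0,21,0],
    [0.009,-0.0468,0,0,0,24,0],
    [0.0116,-0.0523,0,0,0,27,0],
    [0.0145,-0.0576,0,0,0,30,0],
  ],
)

```text
t: 6.0
eef_pos: [0.4621, -0.0667, 0.0819]
eef_rot: [3.138, -0.007, 0.171]
ft_force: [16.0, 0.4, -13.4]
opening: 0.0134
grip_force: 15.0
```

```bash
python3 arc.py | head -7
```

```text
{'t': np.float64(6.0), 'eef_pos': array([ 0.4621, -0.0667,  0.0819]), 'eef_rot': array([ 3.1381, -0.0074,  0.1714]), 'ft_force': array([ 16.0426,   0.387 , -13.371 ]), 'opening': np.float64(0.0134), 'grip_force': np.float64(15.0067)}
0.11292451098732599 190.83927871922577
1 187.8 [-0.002 -0.006] 3
2 184.8 [-0.0017 -0.012 ] 6
3 181.8 [-0.001 -0.018] 9
4 178.8 [ 0.     -0.0239] 12
5 175.8 [ 0.0013 -0.0298] 15
```

Request:
carry_out(
  deltas=[
    [0.003,-0.003,0,0,0,1.5,0],
    [0.003,-0.006,0,0,0,3,0],
    [0.003,-0.009,0,0,0,4.5,0],
    [0.003,-0.012,0,0,0,6,0],
    [0.003,-0.0135,0,0,0,7,0],
    [0.003,-0.0135,0,0,0,7,0],
    [0.003,-0.0135,0,0,0,7,0],
    [0.003,-0.0135,0,0,0,7,0.25],
    [0.003,-0.0135,0,0,0,7,0.25],
    [0.003,-0.0135,0,0,0,7,0.25],
  ],
)

```text
t: 7.25
eef_pos: [0.4591, -0.0519, 0.0817]
eef_rot: [-3.141, 0.001, 0.052]
ft_force: [-0.5, 0.6, 0.7]
opening: 0.0219
grip_force: 0.0
```

```bash
cat > look.py <<'E'
from h import *
import sys
s=telemetry.state();print({k:np.round(s[k],4) for k in("t","eef_pos","eef_rot","ft_force","opening","grip_force")})
for n in("top","scene"):
    im,X=cloud(n);cv2.imwrite(f"pics/{n}{sys.argv[1]}.png",im[:,:,::-1])
    for p,z in dict(peg_top=.09,fan=.062,straw_tip=.112,cap_top=.151).items():
        for r in cams.spot_point(p,n)[:2]: print(n,p,round(r["p"],2),np.round(r["at"]),ray(n,r["at"],z).round(3))
    if n=="scene":
        cv2.imwrite(f"pics/crop{sys.argv[1]}.png",cv2.resize(im[160:310,200:400,::-1],None,fx=4,fy=4,interpolation=cv2.INTER_CUBIC))
E
python3 look.py 1
```

```text
{'t': np.float64(7.25), 'eef_pos': array([ 0.4591, -0.0519,  0.0817]), 'eef_rot': array([-3.1413e+00,  7.0000e-04,  5.1600e-02]), 'ft_force': array([-0.4687,  0.5551,  0.6943]), 'opening': np.float64(0.0219), 'grip_force': np.float64(0.0)}
top fan 0.83 [310. 170.] [0.569 0.04  0.062]
top straw_tip 0.52 [336. 178.] [ 0.54  -0.046  0.112]
top cap_top 0.51 [270. 162.] [0.557 0.158 0.151]
scene peg_top 0.66 [308. 196.] [ 0.461 -0.058  0.09 ]
scene fan 0.63 [308. 240.] [0.571 0.035 0.062]
scene straw_tip 0.57 [319. 230.] [0.562 0.064 0.112]
scene straw_tip 0.21 [446. 329.] [0.61  0.449 0.112]
scene cap_top 0.56 [349. 236.] [0.559 0.156 0.151]
```

View pics/crop1.png

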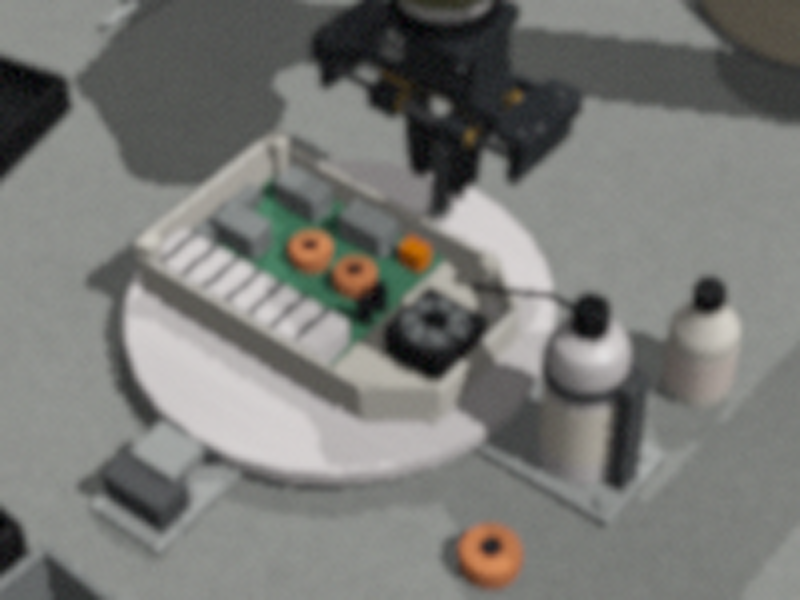

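The crop shows the gripper around the peg, and the fan at about (435,330) facing the straw and can. I'll lift off and verify the detent.

Request:
carry_out(
  deltas=[
    [0,0,-0.01,0,0,0,0.25],
    [0,0,-0.03,0,0,0,0.25],
    [0,0,-0.06,0,0,0,0.25],
    [0,0,-0.09,0,0,0,0.1],
    [0,0,-0.12,0,0,0,0],
    [0,0,-0.14,0,0,0,0],
    [-0.05,0,-0.15,0,0,0,0],
    [-0.1,0,-0.15,0,0,0,0],
    [-0.11,0,-0.15,0,0,0,0],
    [-0.11,0,-0.15,0,0,0,0],
  ],
)

```text
t: 9.0
eef_pos: [0.3499, -0.0579, 0.2324]
eef_rot: [3.141, -0.002, 0.051]
ft_force: [0.3, -1.2, 0.2]
opening: 0.0004
grip_force: 0.0
```

```bash
python3 look.py 2; python3 - <<'E'
from h import *
for n in("top","scene"):
    im,X=cloud(n)
    for nm,c,r,a,b in(("peg",(.459,-.052),.03,.078,.1),("cap",(.56,.154),.03,.142,.165),("fan",(.57,.037),.05,.055,.066)):
        Q=near(X,c,r,a,b); print(n,nm,len(Q),(np.median(Q,0).round(4),Q.min(0).round(3),Q.max(0).round(3)) if len(Q) else "")
E
```

```text
{'t': np.float64(9.0), 'eef_pos': array([ 0.3499, -0.0579,  0.2324]), 'eef_rot': array([ 3.1408e+00, -1.5000e-03,  5.0800e-02]), 'ft_force': array([ 0.2927, -1.2332,  0.1669]), 'opening': np.float64(0.0004), 'grip_force': np.float64(0.0)}
top peg_top 0.87 [340. 203.] [ 0.469 -0.066  0.09 ]
top fan 0.94 [310. 171.] [0.568 0.039 0.062]
top cap_top 0.59 [272. 160.] [0.565 0.154 0.151]
scene peg_top 0.95 [310. 198.] [ 0.465 -0.049  0.09 ]
scene fan 0.74 [308. 240.] [0.569 0.035 0.062]
scene straw_tip 0.67 [318. 231.] [0.563 0.064 0.112]
scene straw_tip 0.51 [307. 197.] [ 0.484 -0.044  0.112]
scene cap_top 0.66 [348. 237.] [0.563 0.154 0.151]
top peg 0 
top cap 53 (array([0.556 , 0.1529, 0.1498]), array([0.545, 0.129, 0.142]), array([0.568, 0.165, 0.155]))
top fan 264 (array([0.5649, 0.0391, 0.0608]), array([ 0.534, -0.012,  0.055]), array([0.607, 0.075, 0.066]))
scene peg 25 (array([ 0.4612, -0.0522,  0.0871]), array([ 0.452, -0.06 ,  0.078]), array([ 0.466, -0.046,  0.091]))
scene cap 79 (array([0.5643, 0.1549, 0.1488]), array([0.549, 0.125, 0.142]), array([0.574, 0.166, 0.153]))
scene fan 337 (array([0.573 , 0.0416, 0.0606]), array([ 0.534, -0.012,  0.055]), array([0.602, 0.075, 0.066]))
```

View pics/crop2.png

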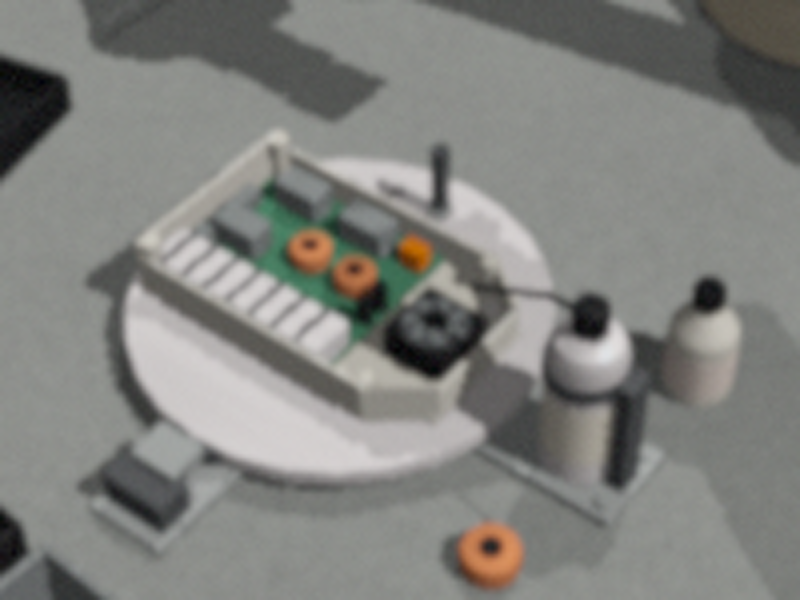

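The peg is at (0.461, -0.052) and the fan at (0.569, 0.038), which matches the detent pose, and nothing moved after release. Now I go above the cap with the gripper shut.

Request:
carry_out(
  deltas=[
    [0.03,-0.027,0,0,0,0,0],
    [0.06,-0.054,0,0,0,0,0],
    [0.09,-0.081,0,0,0,0,0],
    [0.12,-0.108,0,0,0,0,0],
    [0.15,-0.135,0,0,0,0,0],
    [0.18,-0.162,0.01,0,0,0,0],
    [0.21,-0.19,0.02,0,0,0,0],
    [0.2205,-0.201,0.03,0,0,0,0],
    [0.2205,-0.201,0.036,0,0,0,0],
    [0.2205,-0.201,0.036,0,0,0,0],
  ],
)

```text
t: 10.85
eef_pos: [0.5588, 0.1535, 0.1955]
eef_rot: [3.141, 0.001, 0.051]
ft_force: [0.4, -1.1, 0.1]
opening: 0.0004
grip_force: 0.0
```

```bash
python3 - <<'E'
from h import *
im,X=cloud("scene");cv2.imwrite("pics/press.png",cv2.resize(im[160:310,250:450,::-1],None,fx=4,fy=4,interpolation=cv2.INTER_CUBIC))
s=telemetry.state();print(s["eef_pos"],s["ft_force"])
E
```

```text
[0.55897709 0.15353498 0.19607571] [-0.95242535  0.23365138  1.1013449 ]
```

View pics/press.png

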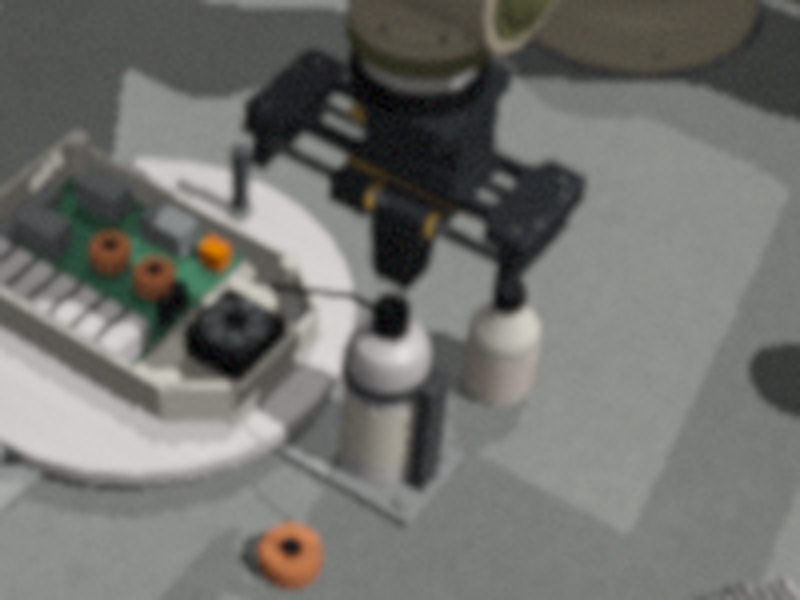

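The fingertip at about (400,280) is directly over the cap at (390,298), with about 25 mm of gap. I'll press in stages.

Request:
carry_out(
  deltas=[
    [0,0,0.01,0,0,0,0],
    [0,0,0.018,0,0,0,0],
    [0,0,0.023,0,0,0,0],
    [0,0,0.025,0,0,0,0],
    [0,0,0.027,0,0,0,0],
    [0,0,0.029,0,0,0,0],
    [0,0,0.03,0,0,0,0],
    [0,0,0.03,0,0,0,0],
    [0,0,0.03,0,0,0,0],
    [0,0,0.03,0,0,0,0],
  ],
)

```text
t: 12.15
eef_pos: [0.5595, 0.1544, 0.1661]
eef_rot: [3.141, -0.0, 0.052]
ft_force: [-3.2, -1.4, 4.8]
opening: 0.0003
grip_force: 2.5
```

Request:
carry_out(
  deltas=[
    [0,0,0.001,0,0,0,0],
    [0,0,0.002,0,0,0,0],
    [0,0,0.003,0,0,0,0],
    [0,0,0.004,0,0,0,0],
    [0,0,0.0045,0,0,0,0],
    [0,0,0.0045,0,0,0,0],
    [0,0,0.0045,0,0,0,0],
    [0,0,0.0045,0,0,0,0],
    [0,0,0.0045,0,0,0,0],
    [0,0,0.0045,0,0,0,0],
  ],
)

```text
t: 13.4
eef_pos: [0.5595, 0.1544, 0.1624]
eef_rot: [3.141, -0.001, 0.052]
ft_force: [-4.9, -2.1, 10.8]
opening: 0.0003
grip_force: 5.4
```

Request:
carry_out(
  deltas=[
    [0,0,0.0005,0,0,0,0],
    [0,0,0.001,0,0,0,0],
    [0,0,0.001,0,0,0,0],
    [0,0,0.001,0,0,0,0],
    [0,0,0.001,0,0,0,0],
    [0,0,0.001,0,0,0,0],
    [0,0,0.001,0,0,0,0],
    [0,0,0.001,0,0,0,0],
    [0,0,0.001,0,0,0,0],
    [0,0,0.001,0,0,0,0],
  ],
)

```text
t: 14.65
eef_pos: [0.5595, 0.1544, 0.1623]
eef_rot: [3.141, -0.002, 0.052]
ft_force: [-8.2, -3.0, 17.0]
opening: 0.0004
grip_force: 8.6
```

The cap has bottomed out: no further travel while the force rose to 17 N. I'll retract.

Request:
carry_out(
  deltas=[
    [0,0,-0.002,0,0,0,0],
    [0,0,-0.006,0,0,0,0],
    [0,0,-0.012,0,0,0,0],
    [0,0,-0.025,0,0,0,0],
    [0,0,-0.045,0,0,0,0],
    [0,0,-0.065,0,0,0,0],
    [-0.05,0,-0.08,0,0,0,0],
    [-0.1,0,-0.08,0,0,0,0],
    [-0.15,0,-0.08,0,0,0,0],
    [-0.15,0,-0.08,0,0,0,0],
  ],
)

```text
t: 15.9
eef_pos: [0.4075, 0.1468, 0.2411]
eef_rot: [-3.141, -0.001, 0.052]
ft_force: [0.4, -0.1, 0.4]
opening: 0.0006
grip_force: 0.0
```

```bash
python3 look.py 3
```

```text
{'t': np.float64(15.9), 'eef_pos': array([0.4075, 0.1468, 0.2411]), 'eef_rot': array([-3.1414e+00, -6.0000e-04,  5.2200e-02]), 'ft_force': array([ 0.3582, -0.1122,  0.3539]), 'opening': np.float64(0.0006), 'grip_force': np.float64(0.0)}
top peg_top 0.91 [339. 203.] [ 0.468 -0.063  0.09 ]
top fan 0.8 [311. 170.] [0.57  0.036 0.062]
top cap_top 0.48 [271. 165.] [0.548 0.153 0.151]
scene peg_top 0.95 [308. 198.] [ 0.468 -0.053  0.09 ]
scene fan 0.94 [312. 243.] [0.571 0.049 0.062]
scene straw_tip 0.55 [320. 232.] [0.566 0.071 0.112]
scene straw_tip 0.28 [286. 244.] [0.651 0.031 0.112]
scene cap_top 0.71 [348. 237.] [0.562 0.155 0.151]
scene cap_top 0.39 [473. 264.] [0.444 0.423 0.151]
```

View pics/crop3.png

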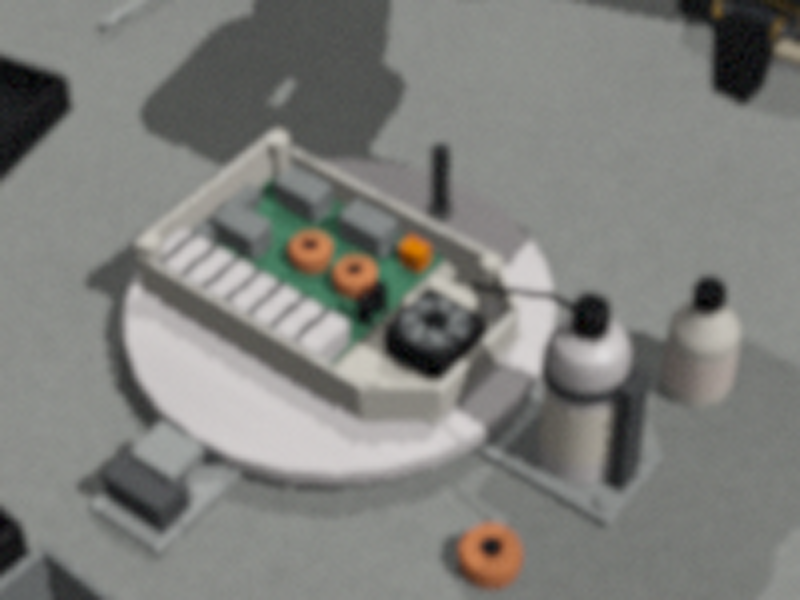

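The cap is up again at (590,315) in the crop, the peg is unchanged at (440,150), and the fan, bottle and toroid are where they were.

```bash
python3 -c "
from rig import order
print(order.hand_in())"
```

```text
the job is handed in; nothing more can be done
None
```

I turned the fan under the straw into the detent, pressed the cap fully down once (17 N at the last reading) and let it spring back up, then handed the job in at about 16 s; the hand-in call returned no verdict.

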